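# Lock the stone turntable with its pin

## Task

Lock the turntable: take the slim lock pin with the tall grip out of the park block, put it through the hole near the edge of the table and, pressing only lightly, turn the table clockwise (seen from above) with it until the pin finds the hidden hole in the drum beneath. Then push it gently home until its collar sits flat on the table, and let go. Never force the pin, keep the stone on the middle of the table and leave the jar and the wide pin where they stand.

Things in the scene. Friction and masses are not known exactly. Their poses are not given: they have to be found in the camera images.
- stand: Turntable, fixed to the bench; origin: middle of its underside, z up. Dark foot (dia 148, 12 high), fixed grey drum (dia 136, flat top 44 up), aluminium table (dia 140) from 45 to 59 up. Drum and table sit on one sprung mount that yields about 1 mm per 8 N pressed down. Its frame's yaw says nothing of the drum's hidden hole. Only the table turns, stiffly (about 3 N at its hole). Over 25 N from the pin damages it.
- table_hole (a point): Centre of the mouth of the through hole (dia 13.5) in the turning table, at the table's top face, 50 mm from the axis; table 14 thick, then 1 mm gap to the drum top. Frame x points outward from the axis, z up. The drum has one hole, dia 15, also 50 mm from the axis, hidden under the table 0.2 to 0.95 rad clockwise (seen from above) of this hole at the start.
- table_centre (a point): Centre of the table's top face, on the turning axis, 59 mm above the bench. Black rubber pad of dia 60 around it. In the drum's hidden hole a brass dust plug stands 6 mm below the drum's top; it slides down ahead of the pin against about 5 N and stays there, so the pin drops 6 mm freely, then must be pushed 12 mm more until its collar meets the table.
- pin_grip (a point): Half-way up the grip of the lock pin, 55 mm above its tip; z runs up the pin. Plain steel pin, roughly 90 g: grip dia 20, 36 tall , dark grooves (37 to 73 above the tip), collar dia 26, 4 thick (33 to 37), shank dia 12, 33 long below the collar, its last 6 mm tapering to dia 5. It starts upright in the park block, collar on the block's top, and lifts straight out.
- pin_tip (a point): Centre of the flat lower end of the lock pin's shank (33 mm below the collar's underside); z runs up the pin.
- rack: Wooden park block fixed to the bench, 60 x 150 x 40 mm; origin: middle of its underside; two loose holes (dia 17, 36 deep) 45 mm to either side along its y. The lock pin stands in one, the wide pin in the other, either way round.
- wide_pin: The other pin in the park block, not to be used: steel, low flat head dia 36 and 13 thick, shank dia 15 (too thick for the table). Origin: its tip, 33 mm below the head; z up.
- stone: Small rough pink stone, 24 x 37 x 17 mm, lying loose on the middle of the table; origin: middle of its underside.
- jar: Pink screw-top jar with a black lid, dia 52, 69 tall, standing loose on the bench; origin: middle of its underside.
- lock_pin: The lock pin as a whole; origin: its tip, z up the pin (sizes at pin_grip).

How it is judged:
On the way:
1. the lock pin's tip is inside the table's hole (z of pin_tip in the frame of stand below 0.053 m and horizontal distance between pin_tip and table_hole below 0.006 m and angle between pin_tip's own z axis and vertical below 0.2 rad), for 0.1 s.
At the end, for the whole second after the job is handed in: The lock pin stands upright (within 0.1 rad) through the table's hole and in the drum's hole, its collar within 3 mm of the table; it is let go. The stone lies within 30 mm of the table's centre, the jar within 30 mm and the wide pin within 20 mm of where they started (z of pin_tip in the frame of stand below 0.029 m and horizontal distance between pin_tip and table_hole below 0.004 m and angle between pin_grip's own z axis and vertical below 0.1 rad and horizontal distance between stone and table_centre below 0.03 m and height (world z) of stone above 0.05 m and angle between jar's own z axis and vertical below 0.2 rad and distance of jar from where it was at the start of the episode below 0.03 m and distance of wide_pin from where it was at the start of the episode below 0.02 m); the robot touches nothing.
It fails at once if the lock pin is pressed or levered against the turntable with more than 25 N (contact force between lock_pin and stand above 25 N).
It fails at once if the stone is pushed off the middle of the table (horizontal distance between stone and table_centre above 0.03 m or height (world z) of stone below 0.05 m).
It fails at once if the jar or the wide pin is displaced (distance of jar from where it was at the start of the episode above 0.03 m or distance of wide_pin from where it was at the start of the episode above 0.02 m).
It also fails if it takes over 64 s, if anything falls off the work surface, if the arm or the gripper's body presses on something with over 40 N, if the wrist force passes 120 N, or if a joint passes its speed limit or range.

## Robot

A 6-joint arm with a two-finger parallel gripper is mounted at the origin on a cart in front of the work surface, level with it; the furniture and walls round the work are solid. World frame = base frame: x ahead of the robot, y to its left, z up, the work surface at z = 0. Lengths are in m, angles in rad, forces in N, time in s.
With the tool pointing down it reaches from about 0.25 to 0.8 m from the base axis. Payload 8.5 kg.
Tool frame: the origin (TCP) lies midway between the tips of the shut fingers; the grasp point (between the pads) lies 19 mm behind it; z points along the fingers, y is the line along which they close (so a half turn about z gives the same grasp; the last joint's range is limited). The gripper opens to 85 mm and grips with 20 to 120 N. Pads are 22 mm wide; open, the fingers measure 114 mm over their backs; the gripper's body (76 mm by 85 mm) begins 54 mm behind the grasp point. The pads swing forward as they close: fully open they stand 13 mm farther back than shut.
Start: joints at [-1.103, 0.238, -0.013, 1.319, 0, 1.571], TCP at [0.237, -0.469, 0.231] pointing down, gripper open.
Joint ranges: [-2.66, 2.66], [-1.03, 1.9], [-1.14, 1.46], [-1.82, 2.27], [-1.45, 1.34], [-3.14, 3.14]. Speed limits (rad/s): [2.22, 2.22, 2.79, 3.14, 3.14, 3.14].

## Interface

Orientations are given as a unit quaternion [w, x, y, z].
In Python, from bench import robot gives the robot as it stands. The module is installed in compiled form; this text tells all that it offers.
- The arm moves only by the tool servo_tool, never from a script. Its argument "deltas" is a list of rows, each a list of 5 numbers: the shift along the tool's x, y, z in mm, then the turn about the tool's z in rad, then the closure, from 0 (fully open) to 1 (shut). A call has 1 to 5 rows; each row is the pose to reach, as a shift and turn from the pose commanded when the call began, along the tool's axes at that moment; what a row does not reach only later rows make up. A row lasts 1/12 s, in which the tool goes at most 41.7 mm and 7.16 degrees, less where a joint would pass 70% of its speed; a pose out of reach is approached as far as the arm can. A call with a gripper value outside its range is refused whole. The fingers move at their own pace and stop on an object; "squeeze" is the grip in N (left out, the last holds). Time passes only in rows, so rows that repeat a pose let the fingers close. It gives the time, the measured TCP pose, the force, the opening and the grip force at its end, in the units of the state.
- robot.get_state(): the state, without advancing time (a new reading comes with each control period).
- robot.camera(name): name is "side" or "top" or "wrist"; returns the picture (480x640x3 uint8, blue, green, red); there is no depth.
- robot.calibration(name): a dict with "fx", "fy", "cx", "cy" (pixels), "dist_coeffs" ([k1, k2, p1, p2, k3] as OpenCV has them; the pictures are not rectified), "rvec" (rotation vector, rad) and "tvec" (3), from world to camera coordinates, as OpenCV has them; the wrist camera has in their place "tool_from_camera" (4x4, takes a point from camera to tool coordinates, whose origin is the TCP and whose axes are the flange's). Camera axes: x right, y down, z forward; pixel columns grow to the right and rows downward; lengths in m; the calibration is good to about 2 mm. A picture is of the moment at which its call begins: read the wrist's pose just before it. calibration takes no time and is no camera call.
- robot.sign_off(): hands the job in; it is judged then, once.
The state is a dict: "clock": time; "joint_pos": joint angles; "dq": joint speeds; "joint_efforts": joint torques, N m; "tcp_pos": TCP position; "eef_rot": TCP orientation; "ft_force": force on the tool from outside, world axes, zero at the start; "moment": the same for the moment, N m; "finger_gap": opening from 0.0 (shut) to 1.0 (fully open); "finger_force": force on a finger pad.
Only numpy, scipy, OpenCV 4.12 (cv2) and the standard library are available. Lean on these libraries where they do the work, as an engineer would, in place of code of your own. Each camera call takes 0.05 s, during which the arm holds its last target. There are 200 camera calls.

## Working session

There is one attempt and no reset: what is moved stays moved. The work goes in short steps, Python scripts to look and compute and a tool call to move; the robot and the scene stay as the last step left them, time stands still between calls to the robot, and variables do not carry over. Pictures are saved under pics/ and viewed, at most 10 in all, crops included, and the job is handed in when it is done.

Besides the shell and the picture viewer there is one more tool, called in YAML: its name, and indented under it one key for each argument. servo_tool: Moves the arm, as the interface text tells. Its arguments: {"type":"object","properties":{"deltas":{"type":"array","items":{"type":"array","items":{"type":"number"}}},"squeeze":{"type":"number"}},"required":["deltas"]}

```bash
mkdir -p pics; cat > h.py <<'E'
import numpy as np, cv2
from bench import robot
from scipy.spatial.transform import Rotation as R
def pose(s=None):
    s=s or robot.get_state(); q=s['eef_rot']; T=np.eye(4); T[:3,:3]=R.from_quat([q[1],q[2],q[3],q[0]]).as_matrix(); T[:3,3]=s['tcp_pos']; return T
def ext(name,T=None):
    c=robot.calibration(name)
    if name=='wrist': W=T@np.array(c['tool_from_camera'])
    else:
        W=np.eye(4); r=cv2.Rodrigues(np.array(c['rvec'],float))[0]; W[:3,:3]=r.T; W[:3,3]=-r.T@np.array(c['tvec'],float).ravel()
    K=np.array([[c['fx'],0,c['cx']],[0,c['fy'],c['cy']],[0,0,1]]); return W,K,np.array(c['dist_coeffs'],float)
def ray(name,px,T=None):
    W,K,d=ext(name,T); u=cv2.undistortPoints(np.array(px,float).reshape(-1,1,2),K,d).reshape(-1,2)
    v=np.c_[u,np.ones(len(u))]@W[:3,:3].T; return W[:3,3],v
def onz(name,px,z,T=None):
    o,v=ray(name,px,T); return o+v*((z-o[2])/v[:,2])[:,None]
def proj(name,P,T=None):
    W,K,d=ext(name,T); r=W[:3,:3].T; return cv2.projectPoints(np.array(P,float).reshape(-1,1,3),cv2.Rodrigues(r)[0],-r@W[:3,3],K,d)[0].reshape(-1,2)
E
python3 - <<'E'
from h import *
T=pose(); print(robot.get_state())
for n in ['side','top','wrist']:
    im=robot.camera(n); cv2.imwrite(f'pics/{n}0.png',im); print(n,ext(n,T)[0].round(3).tolist())
E
```

```text
{'clock': 0.0, 'joint_pos': array([-1.10298659e+00,  2.38775119e-01, -1.42732130e-02,  1.31922232e+00,
        3.27983312e-05,  1.57076329e+00]), 'dq': array([ 0.00013815,  0.00014193, -0.00117232,  0.00050116,  0.0008795 ,
        0.00063732]), 'joint_efforts': array([-1.83861805e-03, -5.38776898e+01,  3.46435976e+01,  1.85794698e-02,
        4.19352352e-05,  2.17958387e-05]), 'tcp_pos': array([ 0.23655191, -0.46819933,  0.23067323]), 'eef_rot': array([-7.20889970e-04,  9.72764661e-01,  2.31793810e-01, -1.54892890e-04]), 'ft_force': array([-0.79012618, -0.51094083,  0.42744599]), 'moment': array([ 0.00127241,  0.02195899, -0.04009   ]), 'finger_force': 0.0, 'finger_gap': 1.0046159293324783}
side [[-0.991, -0.072, 0.109, 0.367], [-0.13, 0.636, -0.76, 0.783], [-0.015, -0.768, -0.64, 0.614], [0.0, 0.0, 0.0, 1.0]]
top [[-0.024, -0.993, 0.117, 0.331], [-1.0, 0.025, 0.003, 0.117], [-0.006, -0.117, -0.993, 0.918], [0.0, 0.0, 0.0, 1.0]]
wrist [[0.452, -0.857, -0.248, 0.3], [-0.892, -0.435, -0.124, -0.437], [-0.001, 0.278, -0.961, 0.373], [0.0, 0.0, 0.0, 1.0]]
```

View pics/top0.png

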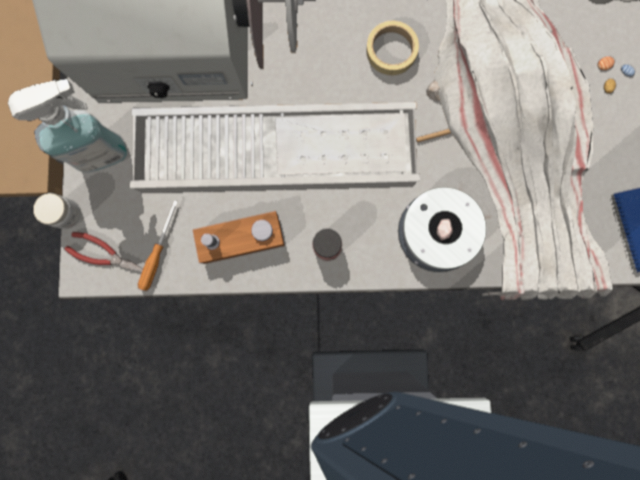

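View pics/side0.png

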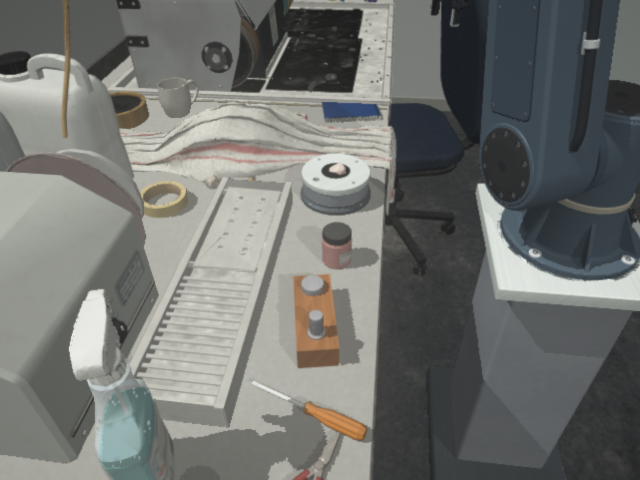

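Top view: turntable at about (445,229), its hole at (424,207), stone at (445,230), jar (327,243), wide pin (262,231), lock pin (209,240). The side view agrees, with the tall pin at (316,325).

```bash
python3 - <<'E'
from h import *
im=cv2.imread('pics/top0.png'); hsv=cv2.cvtColor(im,cv2.COLOR_BGR2HSV)
def big(m,x0,y0,x1,y1):
    k=np.zeros_like(m); k[y0:y1,x0:x1]=m[y0:y1,x0:x1]
    return max(cv2.findContours(k,cv2.RETR_EXTERNAL,cv2.CHAIN_APPROX_NONE)[0],key=cv2.contourArea)
c=big((im.min(2)>205).astype(np.uint8)*255,395,180,495,275)
e=cv2.fitEllipse(cv2.convexHull(c)); print('table',e, onz('top',[e[0]],.059))
W=onz('top',cv2.convexHull(c).reshape(-1,2),.059); (cx,cy),r=cv2.minEnclosingCircle(W[:,:2].astype(np.float32)); print(cx,cy,r)
dark=(im.max(2)<90).astype(np.uint8)*255
for b,n in [((415,198,434,216),'hole'),((426,208,465,250),'pad')]:
    c=big(dark,*b); e=cv2.minAreaRect(cv2.convexHull(c)); print(n,e,onz('top',[e[0]],.059))
c=big(cv2.inRange(hsv,(5,110,60),(20,255,255)),185,205,290,268); e=cv2.minAreaRect(c); print('rack',e,onz('top',cv2.boxPoints(e),.04).round(3), onz('top',[e[0]],.04))
print('jar',onz('top',[(327,243)],.069))
# pins: grip via two views
print('grip top',onz('top',[(209,239)],.08),'wide',onz('top',[(262,230)],.053))
s=cv2.imread('pics/side0.png')
print('side grip top',onz('side',[(316,313)],.08))
cv2.imwrite('pics/c.png',np.hstack([cv2.resize(im[205:275,185:285],(500,350),interpolation=cv2.INTER_CUBIC),cv2.resize(s[290:360,290:346],(280,350),interpolation=cv2.INTER_CUBIC)]))
E
```

```text
table ((444.7834167480469, 227.1975555419922), (78.61384582519531, 81.25120544433594), 125.59343719482422) [[ 0.44931598 -0.08170608  0.059     ]]
0.45025327801704407 -0.08158662915229797 0.06937030702829361Traceback (most recent call last):
  File "<stdin>", line 11, in <module>
  File "<stdin>", line 5, in big
ValueError: max() iterable argument is empty
```

```bash
python3 - <<'E'
from h import *
im=cv2.imread('pics/top0.png'); hsv=cv2.cvtColor(im,cv2.COLOR_BGR2HSV)
def big(m,x0,y0,x1,y1):
    k=np.zeros_like(m); k[y0:y1,x0:x1]=m[y0:y1,x0:x1]
    return max(cv2.findContours(k,cv2.RETR_EXTERNAL,cv2.CHAIN_APPROX_NONE)[0],key=cv2.contourArea)
dark=(im.max(2)<150).astype(np.uint8)*255
for b,n in [((416,199,433,215),'hole'),((426,208,465,250),'pad')]:
    c=big(dark,*b); e=cv2.minAreaRect(cv2.convexHull(c)); print(n,e,onz('top',[e[0]],.059))
c=big(cv2.inRange(hsv,(5,110,60),(20,255,255)),185,205,290,268); e=cv2.minAreaRect(c); print('rack',e,onz('top',cv2.boxPoints(e),.04).round(3), onz('top',[e[0]],.04))
print('jar',onz('top',[(327,243)],.069))
print('grip top',onz('top',[(209,239)],.08),'wide',onz('top',[(262,230)],.053))
s=cv2.imread('pics/side0.png')
print('side grip top',onz('side',[(316,313)],.08))
cv2.imwrite('pics/c.png',np.hstack([cv2.resize(im[205:275,185:285],(500,350),interpolation=cv2.INTER_CUBIC),cv2.resize(s[290:360,290:346],(280,350),interpolation=cv2.INTER_CUBIC)]))
E
```

```text
hole ((423.5, 207.0), (6.0, 5.0), 90.0) [[ 0.48533679 -0.04691144  0.059     ]]
pad ((445.0, 227.0), (32.0, 32.0), 90.0) [[ 0.44964828 -0.08209433  0.059     ]]
rack ((237.9372100830078, 237.25286865234375), (34.780799865722656, 86.1363754272461), 77.38067626953125) [[0.459 0.357 0.04 ]
 [0.488 0.209 0.04 ]
 [0.428 0.196 0.04 ]
 [0.399 0.343 0.04 ]] [[0.44326804 0.27656442 0.04      ]]
jar [[0.42600163 0.12073021 0.069     ]]
grip top [[0.43643045 0.31773277 0.08      ]] wide [[0.45319648 0.23254595 0.053     ]]
side grip top [[0.43726325 0.31979199 0.08      ]]
```

View pics/c.png

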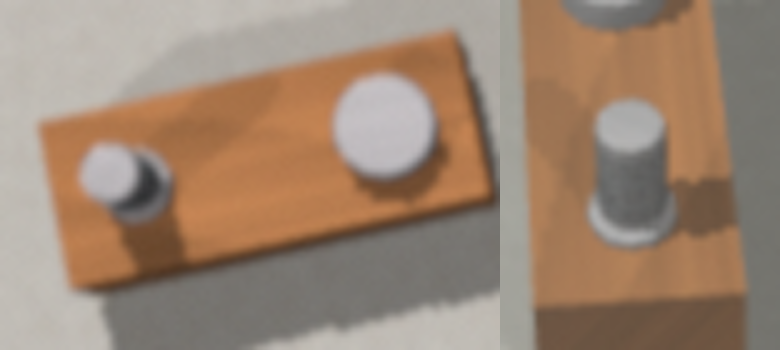

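Crop: lock pin's grip top at (208,240) in the top view and (316,315) in the side view. Both give about (0.435, 0.320), and the hole is 50 mm from the axis as it should be. I'll turn the tool to line up with the world axes and move over.

servo_tool:
  deltas:
    - [36,-4,0,0.094,0]
    - [72,-9,0,0.188,0]
    - [108,-13,0,0.282,0]
    - [144,-17,0,0.376,0.2]
    - [179,-22,0,0.468,0.3]
  squeeze: 30

```text
clock: 0.57
tcp_pos: [0.3878, -0.3671, 0.2311]
eef_rot: [-0.0, 1.0, -0.003, -0.0]
ft_force: [-0.0, -0.7, -0.1]
finger_gap: 0.753
finger_force: 0.0
```

servo_tool:
  deltas:
    - [8,-40,0,0,0.4]
    - [16,-80,0,0,0.4]
    - [24,-120,0,0,0.4]
    - [32,-160,0,0,0.4]
    - [40,-200,0,0,0.4]

```text
clock: 0.98
tcp_pos: [0.4265, -0.1663, 0.2311]
eef_rot: [-0.0, 1.0, -0.0, -0.0]
ft_force: [2.0, -0.3, 0.5]
finger_gap: 0.594
finger_force: 0.0
```

servo_tool:
  deltas:
    - [0,-40,0,0,0.4]
    - [0,-80,0,0,0.4]
    - [0,-120,0,0,0.4]
    - [0,-160,0,0,0.4]
    - [0,-200,0,0,0.4]

```text
clock: 1.4
tcp_pos: [0.4263, 0.0169, 0.2313]
eef_rot: [-0.008, 1.0, 0.014, -0.0]
ft_force: [-0.2, -0.3, -0.6]
finger_gap: 0.599
finger_force: 0.0
```

servo_tool:
  deltas:
    - [0,-40,10,0,0.4]
    - [0,-80,20,0,0.4]
    - [0,-120,30,0,0.4]
    - [0,-160,40,0,0.4]
    - [0,-200,50,0,0.4]

```text
clock: 1.82
tcp_pos: [0.431, 0.0445, 0.1994]
eef_rot: [-0.024, 0.999, 0.035, -0.002]
ft_force: [-0.7, -0.2, -0.3]
finger_gap: 0.605
finger_force: 0.0
```

```bash
python3 - <<'E'
from h import *
s=robot.get_state(); print(s['joint_pos'].round(3),s['dq'].round(3),s['tcp_pos'].round(4)); print(R.from_matrix(pose()[:3,:3]).as_matrix().round(3))
E
```

```text
[ 0.069  0.097 -0.274  1.202  0.048  3.141] [ 0.006  0.054 -0.093 -0.151  0.007 -0.001] [0.431  0.0445 0.1994]
[[ 0.998  0.07  -0.005]
 [ 0.07  -0.996  0.047]
 [-0.001 -0.048 -0.999]]
```

Joint 6 has hit its limit. I'll take the half-turn-equivalent grasp instead.

servo_tool:
  deltas:
    - [0,0,0,-0.12,0.4]
    - [0,0,0,-0.24,0.4]
    - [0,0,0,-0.36,0.4]
    - [0,0,0,-0.48,0.4]
    - [0,0,0,-0.6,0.4]

```text
clock: 2.23
tcp_pos: [0.4311, 0.0441, 0.1998]
eef_rot: [-0.023, 0.943, 0.331, 0.006]
ft_force: [-0.5, -0.3, 0.2]
finger_gap: 0.597
finger_force: 0.0
```

servo_tool:
  deltas:
    - [0,0,0,-0.12,0.4]
    - [0,0,0,-0.24,0.4]
    - [0,0,0,-0.36,0.4]
    - [0,0,0,-0.48,0.4]
    - [0,0,0,-0.6,0.4]

```text
clock: 2.65
tcp_pos: [0.4311, 0.0441, 0.1998]
eef_rot: [-0.02, 0.803, 0.595, 0.012]
ft_force: [-0.4, -0.2, -0.9]
finger_gap: 0.602
finger_force: 0.0
```

servo_tool:
  deltas:
    - [0,0,0,-0.12,0.4]
    - [0,0,0,-0.24,0.4]
    - [0,0,0,-0.36,0.4]
    - [0,0,0,-0.48,0.4]
    - [0,0,0,-0.6,0.4]

```text
clock: 3.07
tcp_pos: [0.4311, 0.044, 0.1998]
eef_rot: [-0.016, 0.592, 0.806, 0.018]
ft_force: [0.1, -0.3, 0.7]
finger_gap: 0.599
finger_force: 0.0
```

servo_tool:
  deltas:
    - [0,0,0,-0.12,0.4]
    - [0,0,0,-0.24,0.4]
    - [0,0,0,-0.36,0.4]
    - [0,0,0,-0.48,0.4]
    - [0,0,0,-0.6,0.4]

```text
clock: 3.48
tcp_pos: [0.4311, 0.044, 0.1998]
eef_rot: [-0.01, 0.327, 0.945, 0.022]
ft_force: [0.4, -0.7, 0.3]
finger_gap: 0.6
finger_force: 0.0
```

servo_tool:
  deltas:
    - [0,0,0,-0.12,0.4]
    - [0,0,0,-0.24,0.4]
    - [0,0,0,-0.36,0.4]
    - [0,0,0,-0.48,0.4]
    - [0,0,0,-0.6,0.4]

```text
clock: 3.9
tcp_pos: [0.4311, 0.044, 0.1998]
eef_rot: [-0.003, 0.033, 0.999, 0.024]
ft_force: [-0.6, 0.7, -0.3]
finger_gap: 0.601
finger_force: 0.0
```

```bash
python3 - <<'E'
from h import *
s=robot.get_state(); print(s['joint_pos'].round(3),s['dq'].round(3),s['tcp_pos'].round(4)); print(pose()[:3,:3].round(3))
E
```

```text
[ 0.068  0.097 -0.273  1.203  0.047  0.135] [-1.000e-03  0.000e+00  1.000e-03 -1.000e-03  0.000e+00 -1.431e+00] [0.4311 0.044  0.1998]
[[-0.998  0.067 -0.004]
 [ 0.066  0.997  0.047]
 [ 0.008  0.047 -0.999]]
```

The tool kept a 0.047 rad tilt towards +y from the blocked move. The mirror manoeuvre against the lower limit of joint 6 should take it out.

servo_tool:
  deltas:
    - [0,0,0,-0.12,0.4]
    - [0,0,0,-0.24,0.4]
    - [0,0,0,-0.36,0.4]
    - [0,0,0,-0.48,0.4]
    - [0,0,0,-0.6,0.4]

```text
clock: 4.32
tcp_pos: [0.4311, 0.044, 0.1998]
eef_rot: [0.004, -0.264, 0.964, 0.023]
ft_force: [-0.2, -0.4, 0.7]
finger_gap: 0.604
finger_force: 0.0
```

servo_tool:
  deltas:
    - [0,0,0,-0.12,0.4]
    - [0,0,0,-0.24,0.4]
    - [0,0,0,-0.36,0.4]
    - [0,0,0,-0.48,0.4]
    - [0,0,0,-0.6,0.4]

```text
clock: 4.73
tcp_pos: [0.4311, 0.0441, 0.1998]
eef_rot: [0.011, -0.537, 0.843, 0.021]
ft_force: [0.8, 0.2, -0.5]
finger_gap: 0.6
finger_force: 0.0
```

servo_tool:
  deltas:
    - [0,0,0,-0.12,0.4]
    - [0,0,0,-0.24,0.4]
    - [0,0,0,-0.36,0.4]
    - [0,0,0,-0.48,0.4]
    - [0,0,0,-0.6,0.4]

```text
clock: 5.15
tcp_pos: [0.4311, 0.044, 0.1998]
eef_rot: [-0.017, 0.762, -0.647, -0.017]
ft_force: [-1.0, 0.1, 1.5]
finger_gap: 0.6
finger_force: 0.0
```

servo_tool:
  deltas:
    - [0,0,0,-0.12,0.4]
    - [0,0,0,-0.24,0.4]
    - [0,0,0,-0.36,0.4]
    - [0,0,0,-0.48,0.4]
    - [0,0,0,-0.6,0.4]

```text
clock: 5.57
tcp_pos: [0.4311, 0.044, 0.1998]
eef_rot: [-0.021, 0.919, -0.393, -0.011]
ft_force: [0.8, 0.6, -0.1]
finger_gap: 0.603
finger_force: 0.0
```

servo_tool:
  deltas:
    - [0,0,0,-0.12,0.4]
    - [0,0,0,-0.24,0.4]
    - [0,0,0,-0.36,0.4]
    - [0,0,0,-0.48,0.4]
    - [0,0,0,-0.6,0.4]

```text
clock: 5.98
tcp_pos: [0.4311, 0.0441, 0.1998]
eef_rot: [-0.023, 0.994, -0.104, -0.005]
ft_force: [-0.1, 0.2, -0.2]
finger_gap: 0.599
finger_force: 0.0
```

servo_tool:
  deltas:
    - [0,0,0,-0.1,0.4]
    - [0,0,0,-0.2,0.4]
    - [0,0,0,-0.2,0.4]

```text
clock: 6.23
tcp_pos: [0.4311, 0.0441, 0.1998]
eef_rot: [-0.024, 1.0, -0.005, -0.002]
ft_force: [0.6, -0.4, -0.7]
finger_gap: 0.597
finger_force: 0.0
```

```bash
cat > st.py <<'E'
from h import *
s=robot.get_state(); print(s['clock'].__round__(2),s['joint_pos'].round(3),s['tcp_pos'].round(4),s['ft_force'].round(1),s['finger_gap'].__round__(3)); print(pose()[:3,:3].round(4))
E
python3 st.py
```

```text
6.23 [ 0.068  0.097 -0.273  1.203  0.048 -3.064] [0.4311 0.0441 0.1998] [ 0.6 -0.4 -0.7] 0.597
[[ 0.9999 -0.0096 -0.0046]
 [-0.0093 -0.9988  0.0473]
 [-0.005  -0.0473 -0.9989]]
```

servo_tool:
  deltas:
    - [0,20,0,0,0.4]
    - [0,40,0,0,0.4]
    - [0,55,0,0,0.4]
    - [0,70,0,0,0.4]
    - [0,70,0,0,0.4]

```text
clock: 6.65
tcp_pos: [0.4309, -0.0061, 0.1965]
eef_rot: [-0.016, 1.0, -0.02, -0.002]
ft_force: [-0.0, 1.0, 0.2]
finger_gap: 0.601
finger_force: 0.0
```

```bash
python3 st.py
```

```text
6.65 [-0.036  0.097 -0.28   1.198  0.031 -3.138] [ 0.4309 -0.0061  0.1965] [-0.   1.   0.2] 0.601
[[ 0.9992 -0.0396 -0.0041]
 [-0.0394 -0.9987  0.0311]
 [-0.0054 -0.0309 -0.9995]]
```

Working: the tilt is down to 0.031. I'll go on.

servo_tool:
  deltas:
    - [0,20,0,0,0.4]
    - [0,40,0,0,0.4]
    - [0,60,0,0,0.4]
    - [0,80,0,0,0.4]
    - [0,100,0,0,0.4]

```text
clock: 7.07
tcp_pos: [0.4326, -0.0372, 0.1938]
eef_rot: [0.001, 0.999, -0.043, -0.003]
ft_force: [-0.6, 0.2, 0.5]
finger_gap: 0.6
finger_force: 0.0
```

```bash
python3 st.py
```

```text
7.07 [-8.500e-02  1.050e-01 -2.780e-01  1.193e+00 -2.000e-03 -3.140e+00] [ 0.4326 -0.0372  0.1938] [-0.6  0.2  0.5] 0.6
[[ 0.9963 -0.0857 -0.006 ]
 [-0.0857 -0.9963 -0.0011]
 [-0.0059  0.0016 -1.    ]]
```

servo_tool:
  deltas:
    - [-1,-14,0,0.122,0.4]
    - [-2,-28,0,0.244,0.4]
    - [-4,-43,0,0.366,0.4]
    - [-5,-57,0,0.488,0.4]
    - [-6,-71,0,0.61,0.4]

```text
clock: 7.48
tcp_pos: [0.4325, 0.0353, 0.1938]
eef_rot: [0.001, 0.939, -0.343, -0.003]
ft_force: [-0.8, 0.2, 1.1]
finger_gap: 0.6
finger_force: 0.0
```

servo_tool:
  deltas:
    - [-9,-11,0,0.122,0.4]
    - [-18,-22,0,0.244,0.4]
    - [-27,-33,0,0.366,0.4]
    - [-36,-44,0,0.488,0.4]
    - [-45,-54,0,0.61,0.4]

```text
clock: 7.9
tcp_pos: [0.4326, 0.1058, 0.1937]
eef_rot: [0.002, 0.793, -0.609, -0.002]
ft_force: [0.6, -0.1, 0.8]
finger_gap: 0.597
finger_force: 0.0
```

servo_tool:
  deltas:
    - [-14,-4,0,0.122,0.4]
    - [-27,-7,0,0.244,0.4]
    - [-41,-11,0,0.366,0.4]
    - [-55,-15,0,0.488,0.4]
    - [-68,-19,0,0.61,0.4]

```text
clock: 8.32
tcp_pos: [0.4329, 0.1764, 0.1937]
eef_rot: [-0.003, -0.573, 0.819, 0.002]
ft_force: [-0.8, 0.0, 0.3]
finger_gap: 0.599
finger_force: 0.0
```

servo_tool:
  deltas:
    - [-13,5,0,0.122,0.4]
    - [-27,10,0,0.244,0.4]
    - [-40,14,0,0.366,0.4]
    - [-53,19,0,0.488,0.4]
    - [-67,24,0,0.61,0.4]

```text
clock: 8.73
tcp_pos: [0.4329, 0.2474, 0.1936]
eef_rot: [-0.003, -0.301, 0.954, 0.001]
ft_force: [0.9, -0.2, -0.1]
finger_gap: 0.601
finger_force: 0.0
```

servo_tool:
  deltas:
    - [-8,12,0,0.122,0.4]
    - [-16,23,0,0.244,0.4]
    - [-24,35,0,0.366,0.4]
    - [-33,46,0,0.488,0.4]
    - [-41,58,0,0.615,0.4]

```text
clock: 9.15
tcp_pos: [0.4329, 0.3186, 0.1935]
eef_rot: [-0.003, 0.001, 1.0, -0.0]
ft_force: [0.6, -0.2, 0.3]
finger_gap: 0.601
finger_force: 0.0
```

```bash
python3 st.py; python3 - <<'E'
from h import *
T=pose(); im=robot.camera('wrist'); cv2.imwrite('pics/w1.png',im); print(T[:3,3], proj('wrist',[[.435,.32,.08]],T), robot.get_state()['tcp_pos'])
E
```

```text
9.15 [ 0.633  0.278 -0.056  1.242  0.003  0.635] [0.4329 0.3186 0.1935] [ 0.6 -0.2  0.3] 0.601
[[-1.0e+00  2.2e-03 -6.1e-03]
 [ 2.2e-03  1.0e+00 -7.0e-04]
 [ 6.1e-03 -7.0e-04 -1.0e+00]]
[0.43289343 0.31856021 0.19347129] [[322.8390553  230.53214027]] [0.43303054 0.32075525 0.19336676]
```

View pics/w1.png

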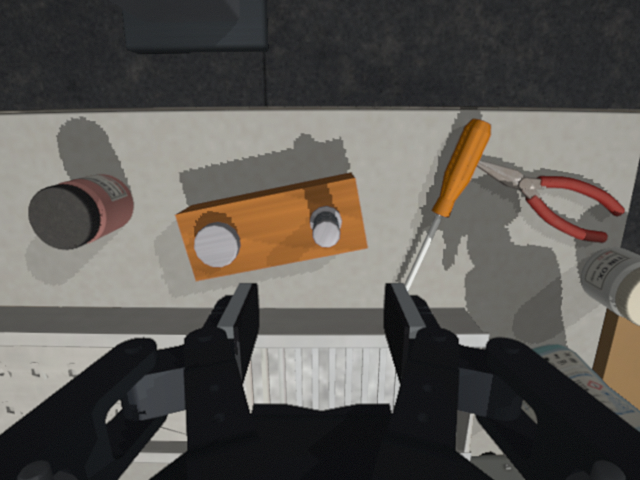

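Wrist view: the lock pin's top is near (326,238) with its collar around it, the wide head at (216,245), and the jar upright at the left. I'll localise it more finely now that the arm is still.

```bash
python3 - <<'E'
from h import *
T=pose(); im=robot.camera('wrist'); print(T[:3,3])
g=im[195:265,295:360]; cv2.imwrite('pics/w2.png',cv2.resize(g,None,fx=8,fy=8,interpolation=cv2.INTER_NEAREST))
for p in [(.435,.32)]:
  for z in (.08,.044): print(z,proj('wrist',[[*p,z]],T),proj('wrist',[[p[0]+.01,p[1],z],[p[0],p[1]+.01,z]],T).round(1).tolist())
E
```

```text
[0.43303054 0.32075525 0.19336676]
0.08 [[319.57631441 230.36227675]] [[319.7, 243.8], [333.6, 230.2]]
0.044 [[319.70022394 218.38217666]] [[319.9, 230.4], [332.1, 218.2]]
```

View pics/w2.png

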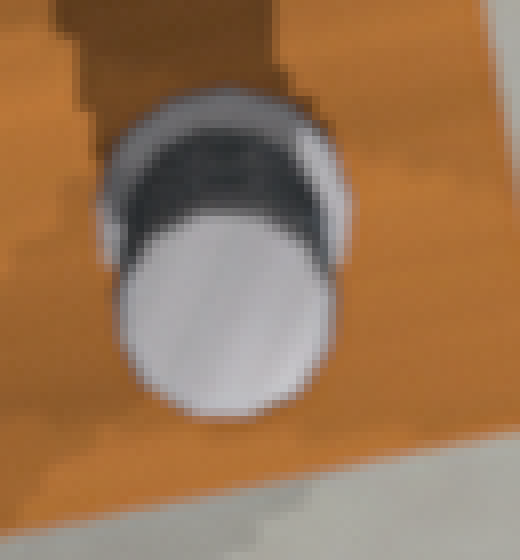

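servo_tool:
  deltas:
    - [-4,2,30,0,0.4]
    - [-5,2,60,0,0.4]
    - [-5,2,90,0,0.4]
    - [-5,2,110,0,0.4]
    - [-5,2,125,0,0.4]

```text
clock: 9.67
tcp_pos: [0.4361, 0.3183, 0.0664]
eef_rot: [-0.004, -0.004, 1.0, -0.001]
ft_force: [0.4, -0.9, 0.0]
finger_gap: 0.601
finger_force: 0.0
```

servo_tool:
  deltas:
    - [0,0,10,0,0.4]
    - [0,0,20,0,0.4]
    - [0,0,20,0,0.4]
    - [0,0,20,0,0.6]
    - [0,0,20,0,0.7]

```text
clock: 10.08
tcp_pos: [0.4375, 0.3199, 0.0495]
eef_rot: [-0.002, -0.002, 1.0, 0.0]
ft_force: [-0.4, 0.3, -0.3]
finger_gap: 0.328
finger_force: 0.0
```

servo_tool:
  deltas:
    - [0,0,0,0,0.8]
    - [0,0,0,0,1]
    - [0,0,0,0,1]
    - [0,0,0,0,1]
    - [0,0,0,0,1]
  squeeze: 30

```text
clock: 10.5
tcp_pos: [0.4376, 0.3201, 0.0497]
eef_rot: [-0.002, -0.002, 1.0, 0.0]
ft_force: [0.2, 0.0, 7.3]
finger_gap: 0.224
finger_force: 29.5
```

```bash
python3 st.py; python3 - <<'E'
from h import *
T=pose(); im=robot.camera('wrist'); cv2.imwrite('pics/w3.png',im)
E
```

```text
10.5 [ 0.63   0.393 -0.284  0.897  0.003  0.626] [0.4376 0.3201 0.0497] [0.2 0.  7.3] 0.224
[[-1.0e+00 -4.1e-03 -4.3e-03]
 [-4.1e-03  1.0e+00  6.0e-04]
 [ 4.3e-03  6.0e-04 -1.0e+00]]
```

View pics/w3.png

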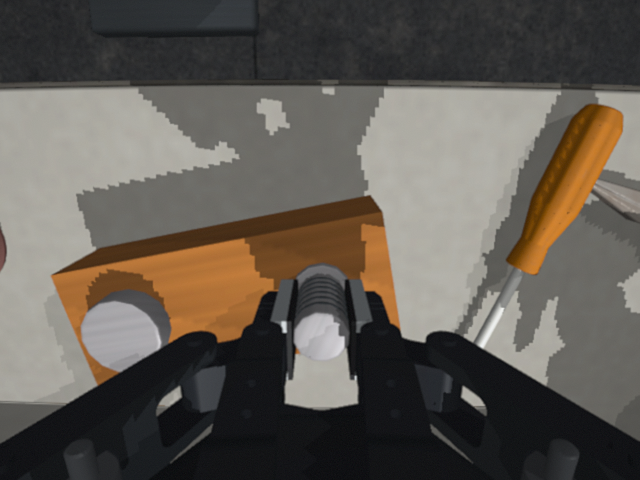

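Gripped: the grip is between the pads at (320,335), and the opening of 19 mm matches the dia 20 grip. Now I'll lift it out and carry it over, stopping beyond the hole so that the wrist camera sees it.

servo_tool:
  deltas:
    - [0,0,-8,0,1]
    - [0,0,-30,0,1]
    - [0,0,-60,0,1]
    - [0,0,-90,0,1]
    - [0,0,-110,0,1]

```text
clock: 10.97
tcp_pos: [0.438, 0.32, 0.1618]
eef_rot: [-0.002, -0.002, 1.0, 0.0]
ft_force: [0.2, -0.1, -1.1]
finger_gap: 0.22
finger_force: 30.1
```

servo_tool:
  deltas:
    - [-5,-30,0,0,1]
    - [-15,-68,0,0,1]
    - [-25,-106,0,0,1]
    - [-35,-144,0,0,1]
    - [-45,-182,0,0,1]

```text
clock: 11.38
tcp_pos: [0.4833, 0.1363, 0.1591]
eef_rot: [-0.003, -0.002, 1.0, -0.0]
ft_force: [0.2, 1.3, -0.9]
finger_gap: 0.221
finger_force: 30.1
```

servo_tool:
  deltas:
    - [-9,-38,0,0,1]
    - [-18,-76,0,0,1]
    - [-27,-114,0,0,1]
    - [-36,-150,0,0,1]
    - [-45,-185,0,0,1]

```text
clock: 11.8
tcp_pos: [0.529, -0.049, 0.159]
eef_rot: [-0.003, -0.002, 1.0, -0.0]
ft_force: [1.8, 0.6, -0.4]
finger_gap: 0.226
finger_force: 30.1
```

servo_tool:
  deltas:
    - [0,0,0,0,1]
    - [0,0,0,0,1]

```text
clock: 11.97
tcp_pos: [0.5291, -0.0487, 0.1585]
eef_rot: [-0.003, -0.0, 1.0, -0.0]
ft_force: [-0.0, 0.2, -0.3]
finger_gap: 0.222
finger_force: 30.1
```

```bash
python3 st.py; python3 - <<'E'
from h import *
T=pose(); im=robot.camera('wrist'); cv2.imwrite('pics/w4.png',im); np.save('T4',T)
print(proj('wrist',[[.4853,-.0469,.059],[.4496,-.082,.059],[*T[:2,3],T[2,3]+.031],[*T[:2,3],T[2,3]-.0427]],T))
E
```

```text
11.97 [-9.100e-02  2.880e-01 -1.350e-01  1.154e+00 -1.000e-03 -9.200e-02] [ 0.5291 -0.0487  0.1585] [-0.   0.2 -0.3] 0.222
[[-1.0e+00 -4.0e-04 -6.1e-03]
 [-4.0e-04  1.0e+00 -6.0e-04]
 [ 6.1e-03 -6.0e-04 -1.0e+00]]
[[323.74458883 167.46484747]
 [267.22952719 109.39357694]
 [320.44594835 338.63904544]
 [320.69348001 262.57969174]]
```

View pics/w4.png

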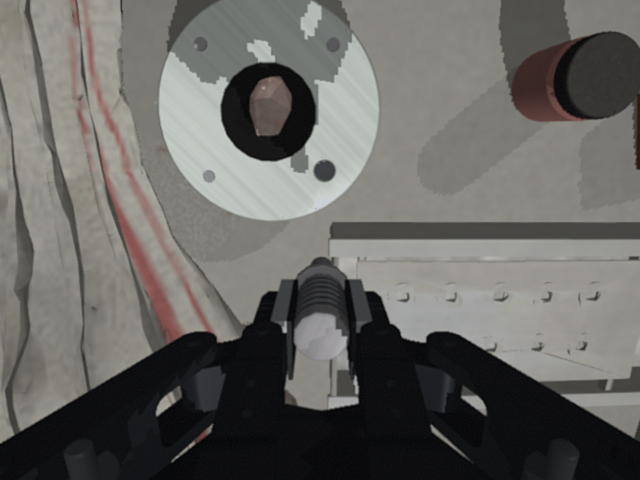

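Wrist view: hole at about (325,170), pad centre (268,111), pin tip at (321,260), pin top (321,337). Next I'll measure the hole and tip precisely.

```bash
python3 - <<'E'
from h import *
T=np.load('T4.npy'); im=cv2.imread('pics/w4.png'); g=im.max(2)
def blob(th,x0,y0,x1,y1):
    k=np.zeros(g.shape,np.uint8); k[y0:y1,x0:x1]=(g[y0:y1,x0:x1]<th)
    return max(cv2.findContours(k,cv2.RETR_EXTERNAL,cv2.CHAIN_APPROX_NONE)[0],key=cv2.contourArea)
for n,b in (('hole',(130,308,155,342,187)),('pad',(60,215,58,320,165))):
    c=blob(*b); e=cv2.fitEllipse(cv2.convexHull(c)); P=onz('wrist',[e[0]],.059,T)[0]; print(n,np.round(e[0],1),np.round(e[1],1),P.round(4))
# table rim
k=((im.min(2)>150)).astype(np.uint8); 
crop=im[245:365,280:362]; cv2.imwrite('pics/w5.png',cv2.resize(crop,None,fx=5,fy=5,interpolation=cv2.INTER_NEAREST))
E
```

```text
hole [324.2 170.4] [21.3 21.8] [ 0.4872 -0.0466  0.059 ]
pad [268.1 111. ] [93.6 98.6] [ 0.4506 -0.0815  0.059 ]
```

View pics/w5.png

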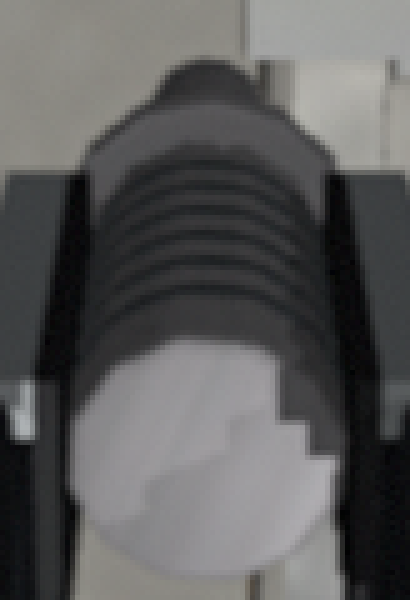

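servo_tool:
  deltas:
    - [14,1,0,0,1]
    - [28,2,0,0,1]
    - [42,2,10,0,1]
    - [42,2,30,0,1]
    - [42,2,46,0,1]

```text
clock: 12.43
tcp_pos: [0.4858, -0.0436, 0.1125]
eef_rot: [-0.003, -0.003, 1.0, -0.0]
ft_force: [-0.2, -0.3, -1.5]
finger_gap: 0.224
finger_force: 30.1
```

servo_tool:
  deltas:
    - [0,0,2,0,1]
    - [0,0,4,0,1]
    - [0,0,4,0,1]
    - [0,0,4,0,1]

```text
clock: 12.77
tcp_pos: [0.4873, -0.0447, 0.1094]
eef_rot: [-0.002, -0.002, 1.0, -0.0]
ft_force: [0.0, 0.9, -1.4]
finger_gap: 0.223
finger_force: 30.1
```

```bash
python3 st.py; python3 - <<'E'
from h import *
T=pose(); a=robot.camera('wrist');b=robot.camera('side'); np.save('T6',T)
p=proj('side',[[.487,-.0466,.059]])[0]; print(p)
x,y=p.astype(int)
A=cv2.resize(a[180:380,200:440],(480,400)); B=cv2.resize(b[y-45:y+35,x-32:x+32],(320,400),interpolation=cv2.INTER_CUBIC)
cv2.imwrite('pics/w6.png',np.hstack([A,B]))
E
```

```text
12.77 [-9.100e-02  2.560e-01 -3.170e-01  1.002e+00 -1.000e-03 -9.500e-02] [ 0.4873 -0.0447  0.1094] [ 0.   0.9 -1.4] 0.223
[[-1.0e+00 -4.7e-03 -4.9e-03]
 [-4.7e-03  1.0e+00 -7.0e-04]
 [ 4.9e-03 -6.0e-04 -1.0e+00]]
[315.65322408 178.53445023]
```

View pics/w6.png

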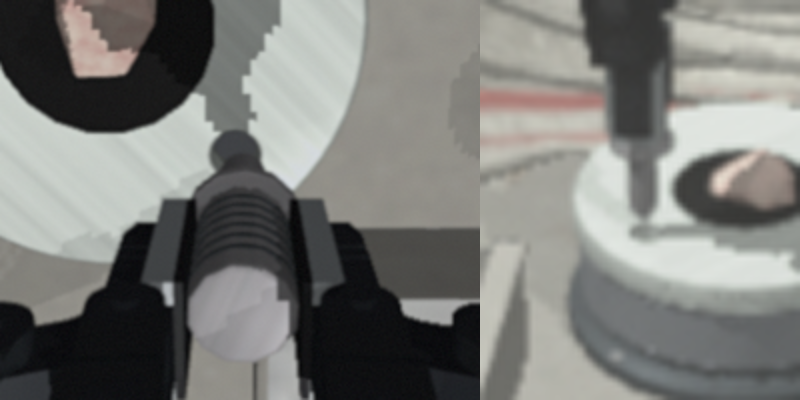

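The picture shows the hole centred at about (317.8,257), and the tip just above it at about (320.5,262) and slightly to the right. I'll compute the offset.

```bash
python3 st.py; python3 - <<'E'
from h import *
T=np.load('T6.npy'); im=cv2.imread('pics/w6.png')
print(onz('wrist',[(317.8,256.5)],.059,T), 'tip proj', proj('wrist',[[*T[:2,3],T[2,3]-.0427],[T[0,3],T[1,3]-.0025,T[2,3]-.0427]],T))
E
```

```text
12.87 [-9.100e-02  2.560e-01 -3.170e-01  1.002e+00 -1.000e-03 -9.600e-02] [ 0.4874 -0.0449  0.1093] [0.4 0.2 0.1] 0.222
[[-1.0e+00 -4.3e-03 -4.7e-03]
 [-4.3e-03  1.0e+00 -7.0e-04]
 [ 4.7e-03 -7.0e-04 -1.0e+00]]
[[ 0.48670576 -0.04629068  0.059     ]] tip proj [[320.70189856 262.4922392 ]
 [315.96235385 262.46511041]]
```

servo_tool:
  deltas:
    - [0.5,-1.5,0,0,1]
    - [0.5,-1.5,2,0,1]
    - [0.5,-1.5,4,0,1]
    - [0.5,-1.5,6,0,1]
    - [0.5,-1.5,8,0,1]

```text
clock: 13.28
tcp_pos: [0.4861, -0.0467, 0.1002]
eef_rot: [-0.003, -0.002, 1.0, -0.0]
ft_force: [0.6, 0.4, -0.8]
finger_gap: 0.221
finger_force: 30.1
```

servo_tool:
  deltas:
    - [0,0,1,0,1]
    - [0,0,2,0,1]
    - [0,0,3,0,1]
    - [0,0,3,0,1]

```text
clock: 13.62
tcp_pos: [0.4861, -0.0466, 0.0973]
eef_rot: [-0.003, -0.002, 1.0, -0.0]
ft_force: [-0.3, 0.0, -0.7]
finger_gap: 0.223
finger_force: 30.1
```

servo_tool:
  deltas:
    - [0,0,1,0,1]
    - [0,0,2,0,1]
    - [0,0,3,0,1]
    - [0,0,3,0,1]

```text
clock: 13.95
tcp_pos: [0.4861, -0.0466, 0.0943]
eef_rot: [-0.003, -0.002, 1.0, -0.0]
ft_force: [-0.5, -0.3, -0.8]
finger_gap: 0.224
finger_force: 30.1
```

servo_tool:
  deltas:
    - [0,0,1,0,1]
    - [0,0,2,0,1]
    - [0,0,3,0,1]
    - [0,0,3,0,1]

```text
clock: 14.28
tcp_pos: [0.4861, -0.0466, 0.0913]
eef_rot: [-0.003, -0.002, 1.0, -0.0]
ft_force: [0.1, 0.4, -1.1]
finger_gap: 0.216
finger_force: 30.1
```

servo_tool:
  deltas:
    - [0,0,1,0,1]
    - [0,0,2,0,1]
    - [0,0,3,0,1]
    - [0,0,3,0,1]

```text
clock: 14.62
tcp_pos: [0.4861, -0.0467, 0.0884]
eef_rot: [-0.003, -0.002, 1.0, -0.0]
ft_force: [0.0, -0.2, -1.4]
finger_gap: 0.226
finger_force: 30.1
```

servo_tool:
  deltas:
    - [0,0,0.5,0,1]
    - [0,0,1,0,1]
    - [0,0,1.5,0,1]
    - [0,0,1.5,0,1]

```text
clock: 14.95
tcp_pos: [0.4861, -0.0467, 0.0869]
eef_rot: [-0.003, -0.002, 1.0, -0.0]
ft_force: [0.4, -0.5, -1.0]
finger_gap: 0.224
finger_force: 30.1
```

servo_tool:
  deltas:
    - [0,0,0.4,0,1]
    - [0,0,0.8,0,1]
    - [0,0,0.8,0,1]

```text
clock: 15.2
tcp_pos: [0.4862, -0.0466, 0.0863]
eef_rot: [-0.003, -0.002, 1.0, -0.0]
ft_force: [0.0, 0.6, 0.2]
finger_gap: 0.221
finger_force: 30.2
```

servo_tool:
  deltas:
    - [0,0,0.4,0,1]
    - [0,0,0.8,0,1]
    - [0,0,0.8,0,1]

```text
clock: 15.45
tcp_pos: [0.4863, -0.0466, 0.0856]
eef_rot: [-0.003, -0.002, 1.0, -0.0]
ft_force: [0.1, -0.2, 4.3]
finger_gap: 0.22
finger_force: 30.4
```

Light contact with the drum, about 5 N. Now I'll turn the table clockwise in 0.1 rad arcs.

servo_tool:
  deltas:
    - [-0.8,-0.9,0,0,1]
    - [-1.6,-1.8,0,0,1]
    - [-2.5,-2.8,0,0,1]
    - [-3.3,-3.8,0,0,1]
    - [-3.3,-3.8,0,0,1]

```text
clock: 15.87
tcp_pos: [0.4888, -0.0496, 0.0853]
eef_rot: [-0.004, -0.002, 1.0, 0.001]
ft_force: [-3.0, 6.0, 6.7]
finger_gap: 0.224
finger_force: 31.1
```

servo_tool:
  deltas:
    - [-0.7,-1,-0.2,0,1]
    - [-1.4,-2,-0.2,0,1]
    - [-2.1,-3,-0.2,0,1]
    - [-2.9,-4.1,-0.2,0,1]
    - [-2.9,-4.1,-0.2,0,1]

```text
clock: 16.28
tcp_pos: [0.4919, -0.0537, 0.0855]
eef_rot: [-0.003, -0.002, 1.0, 0.001]
ft_force: [-1.5, 7.4, 6.2]
finger_gap: 0.225
finger_force: 31.0
```

servo_tool:
  deltas:
    - [-0.8,-1,0,0,1]
    - [-1.5,-2,0,0,1]
    - [-2.2,-3.1,0,0,1]
    - [-2.8,-4.2,0,0,1]
    - [-2.8,-4.2,0,0,1]

```text
clock: 16.7
tcp_pos: [0.4947, -0.0579, 0.0854]
eef_rot: [-0.004, -0.002, 1.0, 0.001]
ft_force: [-1.9, 6.5, 5.9]
finger_gap: 0.224
finger_force: 31.0
```

servo_tool:
  deltas:
    - [-0.6,-1.1,0,0,1]
    - [-1.2,-2.2,0,0,1]
    - [-1.7,-3.4,0,0,1]
    - [-2.2,-4.5,0,0,1]
    - [-2.2,-4.5,0,0,1]

```text
clock: 17.12
tcp_pos: [0.4972, -0.0628, 0.0854]
eef_rot: [-0.003, -0.002, 1.0, 0.0]
ft_force: [-0.9, 2.8, 2.6]
finger_gap: 0.221
finger_force: 30.6
```

servo_tool:
  deltas:
    - [-0.4,-1,0,0,1]
    - [-0.7,-2,0,0,1]
    - [-0.7,-2,0,0,1]

```text
clock: 17.37
tcp_pos: [0.498, -0.0654, 0.0853]
eef_rot: [-0.003, -0.002, 1.0, -0.0]
ft_force: [-0.1, 1.2, 0.6]
finger_gap: 0.219
finger_force: 30.3
```

servo_tool:
  deltas:
    - [-0.4,-1,0,0,1]
    - [-0.7,-2,0,0,1]
    - [-0.7,-2,0,0,1]

```text
clock: 17.62
tcp_pos: [0.4987, -0.0674, 0.0854]
eef_rot: [-0.003, -0.002, 1.0, -0.0]
ft_force: [-0.4, 2.4, -1.8]
finger_gap: 0.222
finger_force: 30.2
```

servo_tool:
  deltas:
    - [0,0,0.5,0,1]
    - [0,0,1,0,1]
    - [0,0,1,0,1]

```text
clock: 17.87
tcp_pos: [0.4989, -0.0673, 0.0845]
eef_rot: [-0.003, -0.002, 1.0, -0.0]
ft_force: [-0.1, 0.9, 0.2]
finger_gap: 0.224
finger_force: 30.3
```

servo_tool:
  deltas:
    - [-0.3,-1,0,0,1]
    - [-0.6,-2,0.5,0,1]
    - [-0.6,-2,1,0,1]
    - [-0.6,-2,1,0,1]

```text
clock: 18.2
tcp_pos: [0.4994, -0.0692, 0.0835]
eef_rot: [-0.003, -0.002, 1.0, -0.0]
ft_force: [-0.2, 1.8, 0.7]
finger_gap: 0.222
finger_force: 30.3
```

servo_tool:
  deltas:
    - [0,0,0.5,0,1]
    - [0,0,1,0,1]
    - [0,0,1.5,0,1]
    - [0,0,1.5,0,1]

```text
clock: 18.53
tcp_pos: [0.4994, -0.0692, 0.082]
eef_rot: [-0.003, -0.002, 1.0, -0.0]
ft_force: [0.6, 2.1, 1.6]
finger_gap: 0.223
finger_force: 30.3
```

servo_tool:
  deltas:
    - [-0.1,-0.5,0,0,1]
    - [-0.2,-1,0,0,1]
    - [-0.2,-1,0,0,1]

```text
clock: 18.78
tcp_pos: [0.4996, -0.0702, 0.082]
eef_rot: [-0.003, -0.002, 1.0, -0.0]
ft_force: [-0.5, 3.0, -0.1]
finger_gap: 0.222
finger_force: 30.3
```

Freed again. I'll go on down.

servo_tool:
  deltas:
    - [-0.1,-0.5,0.5,0,1]
    - [-0.1,-0.5,1,0,1]
    - [-0.1,-0.5,1.5,0,1]
    - [-0.1,-0.5,1.5,0,1]

```text
clock: 19.12
tcp_pos: [0.4999, -0.0705, 0.0808]
eef_rot: [-0.003, -0.002, 1.0, -0.0]
ft_force: [-1.2, 4.5, 3.7]
finger_gap: 0.218
finger_force: 30.6
```

servo_tool:
  deltas:
    - [-0.1,-0.5,0,0,1]
    - [-0.1,-0.5,0,0,1]
    - [-0.1,-0.5,0,0,1]

```text
clock: 19.37
tcp_pos: [0.4999, -0.0709, 0.0807]
eef_rot: [-0.003, -0.002, 1.0, 0.0]
ft_force: [-0.5, 5.1, 5.0]
finger_gap: 0.221
finger_force: 30.8
```

servo_tool:
  deltas:
    - [0.1,0.4,0,0,1]
    - [0.2,0.8,0,0,1]
    - [0.2,0.8,0,0,1]

```text
clock: 19.62
tcp_pos: [0.4998, -0.0705, 0.0807]
eef_rot: [-0.003, -0.002, 1.0, -0.0]
ft_force: [-0.2, 2.5, 4.0]
finger_gap: 0.22
finger_force: 30.7
```

The vertical load hardly changes with sideways position and is about 5 N, so this is the plug. I'll push gently.

servo_tool:
  deltas:
    - [0,0,0.5,0,1]
    - [0,0,1,0,1]
    - [0,0,1.5,0,1]
    - [0,0,1.5,0,1]

```text
clock: 19.95
tcp_pos: [0.4999, -0.0704, 0.0794]
eef_rot: [-0.003, -0.002, 1.0, -0.0]
ft_force: [-0.4, 3.6, 7.8]
finger_gap: 0.223
finger_force: 31.0
```

servo_tool:
  deltas:
    - [0,0.4,0,0,1]
    - [0,0.8,0,0,1]
    - [0,0.8,0,0,1]

```text
clock: 20.2
tcp_pos: [0.4998, -0.0699, 0.0793]
eef_rot: [-0.003, -0.002, 1.0, -0.001]
ft_force: [-1.0, 2.2, 6.3]
finger_gap: 0.223
finger_force: 30.9
```

servo_tool:
  deltas:
    - [0,0,0.5,0,1]
    - [0,0,1,0,1]
    - [0,0,1,0,1]

```text
clock: 20.45
tcp_pos: [0.5, -0.0699, 0.0786]
eef_rot: [-0.002, -0.002, 1.0, -0.001]
ft_force: [-1.0, 1.8, 8.8]
finger_gap: 0.221
finger_force: 31.1
```

servo_tool:
  deltas:
    - [0.3,0.5,0,0,1]
    - [0.3,1,0,0,1]
    - [0.3,1,0,0,1]

```text
clock: 20.7
tcp_pos: [0.4999, -0.0694, 0.0787]
eef_rot: [-0.002, -0.002, 1.0, -0.001]
ft_force: [-0.4, 0.7, 9.5]
finger_gap: 0.224
finger_force: 31.1
```

servo_tool:
  deltas:
    - [-0.2,-0.5,0,0,1]
    - [-0.2,-0.8,0.3,0,1]
    - [-0.2,-0.8,0.6,0,1]
    - [-0.2,-0.8,0.6,0,1]

```text
clock: 21.03
tcp_pos: [0.4997, -0.0695, 0.0777]
eef_rot: [-0.003, -0.002, 1.0, -0.0]
ft_force: [-0.1, 3.5, 5.5]
finger_gap: 0.224
finger_force: 30.8
```

servo_tool:
  deltas:
    - [-0.1,-0.4,0.4,0,1]
    - [-0.1,-0.5,0.8,0,1]
    - [-0.1,-0.5,1.2,0,1]
    - [-0.1,-0.5,1.2,0,1]

```text
clock: 21.37
tcp_pos: [0.4999, -0.0697, 0.0766]
eef_rot: [-0.003, -0.002, 1.0, -0.0]
ft_force: [-0.3, 4.7, 9.0]
finger_gap: 0.223
finger_force: 31.1
```

servo_tool:
  deltas:
    - [-0.1,-0.4,0,0,1]
    - [-0.2,-0.8,0,0,1]
    - [-0.2,-0.8,0,0,1]

```text
clock: 21.62
tcp_pos: [0.4999, -0.07, 0.0766]
eef_rot: [-0.003, -0.002, 1.0, 0.0]
ft_force: [-1.0, 7.6, 8.2]
finger_gap: 0.221
finger_force: 31.3
```

servo_tool:
  deltas:
    - [0.2,0.6,0,0,1]
    - [0.3,1.2,0,0,1]
    - [0.3,1.2,0,0,1]

```text
clock: 21.87
tcp_pos: [0.4998, -0.0695, 0.0767]
eef_rot: [-0.003, -0.002, 1.0, -0.0]
ft_force: [-0.2, 4.0, 8.7]
finger_gap: 0.227
finger_force: 31.1
```

servo_tool:
  deltas:
    - [0.1,0.4,0,0,1]
    - [0.1,0.8,0,0,1]
    - [0.1,0.8,0,0,1]

```text
clock: 22.12
tcp_pos: [0.4997, -0.0691, 0.0766]
eef_rot: [-0.003, -0.002, 1.0, -0.001]
ft_force: [-0.5, 1.5, 7.3]
finger_gap: 0.229
finger_force: 30.9
```

servo_tool:
  deltas:
    - [0.1,0.4,0,0,1]
    - [0.1,0.7,0.4,0,1]
    - [0.1,0.7,0.8,0,1]
    - [0.1,0.7,0.8,0,1]

```text
clock: 22.45
tcp_pos: [0.4996, -0.0688, 0.0757]
eef_rot: [-0.003, -0.002, 1.0, -0.001]
ft_force: [-0.1, -0.6, 5.2]
finger_gap: 0.221
finger_force: 30.8
```

Side loads are zero and the plug slides at about 5 to 6 N. Straight on down.

servo_tool:
  deltas:
    - [0,0,0.4,0,1]
    - [0,0,0.8,0,1]
    - [0,0,1.2,0,1]
    - [0,0,1.6,0,1]

```text
clock: 22.78
tcp_pos: [0.4996, -0.0688, 0.0741]
eef_rot: [-0.003, -0.002, 1.0, -0.001]
ft_force: [-0.2, 0.9, 5.8]
finger_gap: 0.224
finger_force: 30.8
```

servo_tool:
  deltas:
    - [0,0.1,0.4,0,1]
    - [0,0.1,0.8,0,1]
    - [0,0.1,1.2,0,1]
    - [0,0.1,1.6,0,1]
    - [0,0.1,2,0,1]

```text
clock: 23.2
tcp_pos: [0.4996, -0.0688, 0.0722]
eef_rot: [-0.003, -0.002, 1.0, -0.001]
ft_force: [-0.5, 0.1, 5.8]
finger_gap: 0.225
finger_force: 30.8
```

servo_tool:
  deltas:
    - [0,0,0.4,0,1]
    - [0,0,0.8,0,1]
    - [0,0,1.2,0,1]
    - [0,0,1.6,0,1]
    - [0,0,2,0,1]

```text
clock: 23.62
tcp_pos: [0.4996, -0.0687, 0.0702]
eef_rot: [-0.003, -0.002, 1.0, -0.001]
ft_force: [0.0, 0.3, 5.7]
finger_gap: 0.226
finger_force: 30.8
```

servo_tool:
  deltas:
    - [0,0,0.4,0,1]
    - [0,0,0.8,0,1]
    - [0,0,1.2,0,1]
    - [0,0,1.6,0,1]

```text
clock: 23.95
tcp_pos: [0.4996, -0.0687, 0.0686]
eef_rot: [-0.003, -0.002, 1.0, -0.001]
ft_force: [0.4, 0.5, 6.8]
finger_gap: 0.22
finger_force: 30.8
```

servo_tool:
  deltas:
    - [0,0,0.4,0,1]
    - [0,0,0.8,0,1]
    - [0,0,0.8,0,1]

```text
clock: 24.2
tcp_pos: [0.4995, -0.0687, 0.0677]
eef_rot: [-0.003, -0.002, 1.0, -0.001]
ft_force: [0.4, 0.1, 5.2]
finger_gap: 0.22
finger_force: 30.8
```

servo_tool:
  deltas:
    - [0,0,0.4,0,1]
    - [0,0,0.8,0,1]
    - [0,0,0.8,0,1]

```text
clock: 24.45
tcp_pos: [0.4997, -0.0687, 0.0671]
eef_rot: [-0.002, -0.002, 1.0, -0.001]
ft_force: [0.2, 0.4, 8.5]
finger_gap: 0.218
finger_force: 30.9
```

servo_tool:
  deltas:
    - [0,0,0.4,0,1]
    - [0,0,0.7,0,1]
    - [0,0,0.7,0,1]

```text
clock: 24.7
tcp_pos: [0.4999, -0.0687, 0.0666]
eef_rot: [-0.002, -0.002, 1.0, -0.001]
ft_force: [-0.9, 0.6, 10.6]
finger_gap: 0.224
finger_force: 31.1
```

The collar is seated: the load rises as the mount compresses. I'll ease off, open, retreat.

servo_tool:
  deltas:
    - [0,0,-0.7,0,1]
    - [0,0,-0.7,0,0.8]
    - [0,0,-0.7,0,0.6]
    - [0,0,-0.7,0,0.45]
    - [0,0,-0.7,0,0.4]

```text
clock: 25.12
tcp_pos: [0.4989, -0.0682, 0.0663]
eef_rot: [-0.003, -0.002, 1.0, -0.001]
ft_force: [-1.2, -0.3, 0.1]
finger_gap: 0.597
finger_force: 0.0
```

servo_tool:
  deltas:
    - [0,0,0,0,0.4]
    - [0,0,-10,0,0.4]
    - [0,0,-30,0,0.4]
    - [0,0,-60,0,0.4]
    - [0,0,-90,0,0.4]

```text
clock: 25.53
tcp_pos: [0.499, -0.0678, 0.1578]
eef_rot: [-0.004, -0.002, 1.0, -0.0]
ft_force: [0.8, -0.5, 0.4]
finger_gap: 0.601
finger_force: 0.0
```

servo_tool:
  deltas:
    - [-20,0,0,0,0.4]
    - [-40,0,0,0,0.4]
    - [-40,0,0,0,0.4]

```text
clock: 25.78
tcp_pos: [0.5432, -0.0679, 0.1577]
eef_rot: [-0.001, -0.002, 1.0, -0.001]
ft_force: [0.2, 0.1, -0.1]
finger_gap: 0.6
finger_force: 0.0
```

```bash
python3 st.py; python3 - <<'E'
from h import *
T=pose(); a=robot.camera('wrist');b=robot.camera('side'); np.save('T9',T)
x,y=proj('side',[[.48,-.07,.08]])[0].astype(int)
cv2.imwrite('pics/w9.png',np.hstack([cv2.resize(a[20:320,160:460],(400,400)),cv2.resize(b[y-50:y+50,x-50:x+50],(400,400),interpolation=cv2.INTER_CUBIC)]))
print(proj('wrist',[[.4996,-.0687,.099],[.4996,-.0687,.063]],T))
E
```

```text
25.78 [-1.240e-01  3.120e-01 -1.030e-01  1.158e+00 -1.000e-03 -1.280e-01] [ 0.5432 -0.0679  0.1577] [ 0.2  0.1 -0.1] 0.6
[[-1.     -0.0041 -0.002 ]
 [-0.0041  1.     -0.0011]
 [ 0.002  -0.0011 -1.    ]]
[[319.68618857 175.50794785]
 [319.93399003 168.09424988]]
```

View pics/w9.png

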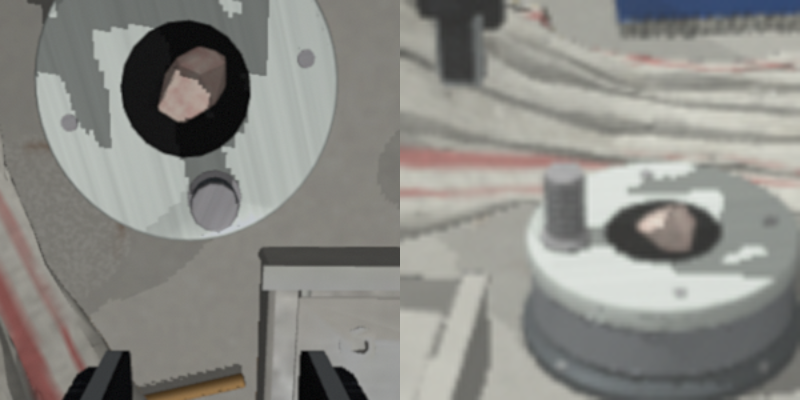

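The last picture shows the pin upright with its collar on the table. Its top is at about (320.5,174) in the wrist image, against (319.7,175.5) predicted for z = 0.099. The stone is still on the pad and the gripper is clear.

```bash
python3 -c "
from bench import robot
print(robot.sign_off())"
```

```text
the job is handed in; nothing more can be done
None
```

I handed the job in at about 26 s: the lock pin is through the table and into the drum's hole, upright with its collar on the table, and let go. The stone is still on its pad, and I saw no contact with the jar or the wide pin. The sign-off returned no verdict.

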